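Load a bottle into the capping dial and index one click

TASK

Take the dropper bottle with the yellow cap and label from the steel tray and lower it gently into the empty nest at the yellow load mark on the front of the capping machine: the bar in the nest may stand at an angle, so feel for it by turning the bottle under light pressure (a few newtons, never more than 30) until the slot in its base drops over the bar and it stands fully home. Then turn the dial clockwise (seen from above) by its finger posts exactly one click and leave it clicked in, with the bottle let go and still home; leave the other bottles standing in their places and the things on the bench alone.

Things in the scene. Friction and masses are not known exactly. Their poses are not given: they have to be found in the camera images.
- bottle_mid (a point): bottle to load, the only one in the tray with yellow cap and labels: white, round, 42 mm diameter up to 72 mm, shoulder to 80, nozzle cap (25 mm wide, tapering) to 105 mm, 75 g. Point: on its axis, 55 mm above its foot. A slot 8 mm wide and 8 deep runs across its base along this point's x axis (either way round is the same); the two labels are centred over the slot's ends.
- nest (a point): centre of the loading nest's floor, where the bottle's foot rests when home; z up, x along the dial's radius. Across the floor stands a brass bar, 34 mm long, 5 wide, 6.5 high, on a stiff slip clutch (0.12 N m), left by the last capping up to 0.6 rad either way from this x axis (not measured). The slot drops over it within about 0.08 rad; else the bottle stands 6.5 mm high.
- nest_rim (a point): centre of the loading nest's rim, 28 mm above its floor, moving with the dial. The nest is a blue cup, 58 mm outside at the rim, bore 46 mm, flaring to 51 mm over the top 6 mm; at the start the empty one at the yellow load mark on the machine's front edge, above the buttons. Its floor with the bar is cushioned: it gives up to 3.8 mm (2.4 N to start, 3 N per mm), then it is hard.
- dial (a joint): turning of the dial, rad: 0 at the start, grows clockwise seen from above. Six nests, six clicks 1.047 rad (60 degrees) apart. A sprung roller pawl holds it at each click: about 7 N at a post to leave it, then it runs almost free (1 N), resists again (8 N) from 0.11 rad before the next click and snaps in by itself once within about 0.05 rad of it.
- axis (a point): the dial's axis, at the height of the dial plate's top (68 mm above the bench). The dial plate is 264 mm in diameter, the nests' centres stand 85 mm from the axis and the finger posts 115 mm from it.
- post (a point): upright steel finger post, one of six between the nests, 12 mm diameter (15 mm black collar over its top 16 mm), 52 mm high on the dial plate, 115 mm from the axis; this one is 30 degrees anticlockwise of the loading nest, at the dial's front. Point: on its axis, 15 mm below its top; it moves with the dial.
- machine: the white bench-top bottle capping machine, 290 by 290 mm base, its front (-x side, with buttons and a yellow load mark) towards the robot; the origin is at the centre of its foot, below the dial's axis. Its capping head hangs from a column over the nest 120 degrees clockwise of the front, its chuck 208 mm above the bench. The dial is part of it.
- tray: the steel tray, 200 by 220 mm, 22 mm high, floor 3 mm thick, in which three bottles stand; fixed. The origin is the centre of its underside.
- blue_bottle: bystander: bottle of the same shape with blue cap and labels in the tray; origin at the centre of its foot
- red_bottle: bystander: bottle of the same shape with red cap and labels in the tray; origin at the centre of its foot
- nested1: bystander: bottle already home in the nest next clockwise of the loading nest, riding on the dial; origin at its foot
- nested2: bystander: bottle already home in the nest under the capping head, riding on the dial; origin at its foot
- jar: bystander: jar with a blue lid, 60 mm diameter, 75 mm high; origin at its foot
- carton: bystander: upright white carton, 50 by 60 by 130 mm; origin at its foot

How it is judged:
By the outcome, as a careful person would: the job done as asked, in the order asked, and still so for the second after the job is handed in, with the robot touching nothing.
It also fails if it takes over 64 s, if anything falls off the work surface, if the arm or the gripper's body presses on something with over 40 N, if the wrist force passes 120 N, or if a joint passes its speed limit or range.

ROBOT

A 7-joint arm with a two-finger parallel gripper is mounted at the origin on the work surface. World frame = base frame: x ahead of the robot, y to its left, z up, the work surface at z = 0. Lengths are in m, angles in degrees, forces in N, time in s.
With the tool pointing down it reaches from about 0.35 to 0.775 m from the base axis. Payload 3.1 kg.
Tool frame: the origin (TCP) lies on the centre line of the jaws, within the pads' length; the fingertips stand 17 mm ahead of it and the grasp point (between the pads) lies 2 mm behind it (robot.tip_reach is the distance from the TCP to the fingertips, in m); z points along the fingers, y is the direction in which the jaws open and shut (so a half turn about z gives the same grasp; the last joint's range is limited). The gripper opens to 85 mm and grips with 20 to 120 N. Pads are 22 mm wide; open, the fingers measure 114 mm over their backs; the gripper's body (76 mm by 85 mm) begins 54 mm behind the grasp point. The pads swing forward as they close: fully open they stand 13 mm farther back than shut.
Start: joints at [-72.519, 17.813, 0.802, 86.603, -0.252, 75.585, -1.558], TCP at [0.187, 0.517, 0.248] pointing down, gripper open.
Joint ranges: [-154.91, 154.91], [-16.99, 109.72], [-72.82, 74.43], [7.12, 147.25], [-82.49, 262.49], [11.32, 116.49], [-174.64, 174.64]. Speed limits (degrees/s): [159.86, 159.86, 180, 180, 180, 180, 180].

INTERFACE

Orientations are given as [roll, pitch, yaw] about the fixed x, y, z axes, in that order (R = Rz(yaw) Ry(pitch) Rx(roll)).
In Python, from station import robot, fingers, vision, workorder, recognise gives the robot as it stands. Calls block until the motion is done:
- robot.move_to(position, orientation): joint-space move of the TCP to a pose.
- robot.line_to(position, orientation=None, velocity=0.15, f_stop=None): straight line of the TCP; orientation=None keeps the orientation; velocity is the mean speed in m/s. With f_stop (N) it stops when the force on the tool has changed by that much, and returns True; else False.
- robot.move_j(angles): joint-space move.
- fingers.gripper_to(opening, force=None): opening from 0.0 (shut) to 1.0 (fully open); force is the grip in N (None keeps the last); returns when the fingers have stopped.
- robot.pause(seconds).
- robot.inverse_kinematics(position, orientation): joint angles nearest the present ones, or None.
- vision.grab_frame(name): name is "scene" or "side" or "wrist"; returns the picture (480x640x3 uint8, red, green, blue); there is no depth.
- vision.calibration(name): a dict with "mtx" (3x3 intrinsics, pixels), "extrinsics" (4x4, takes a point from world to camera coordinates); the wrist camera has in their place "T_tool_cam" (4x4, takes a point from camera to tool coordinates, whose origin is the TCP and whose axes are the flange's). Camera axes: x right, y up, looking along -z (the intrinsics and any distortion apply to the point x, -y, -z); pixel columns grow to the right and rows downward; lengths in m; the calibration is good to about 2 mm. The wrist camera is an equidistant fisheye: a pixel r from the principal point sees the ray r / f radians off the axis. A picture is of the moment at which its call begins: read the wrist's pose just before it. calibration takes no time and is no camera call.
A pose or a line that the arm cannot do raises robot.PlanningError and nothing moves.
- workorder.close_job(): hands the job in, once; it reports no verdict.
Trained networks look in the newest picture that a camera, given by its name, has taken for a name from the list of things; names that differ only in an ending like _2 or _b are one class to them, and where a whole thing is asked for, a point or a joint stands for the part that bears it (a point fixed in the world has none). Each returns a list of dicts, best first, with "p" (0 to 1); they miss things now and then, are a little off and sometimes report something else, mostly with a low value. They report only what shows in the picture. A call takes as long as a camera call.
- recognise(label, camera): "rect" ([centre column, centre row, width, height] in pixels, round what is visible of it).
Readings, each from a call of its own:
- robot.current_time_s(): time.
- robot.current_joint_positions(): joint angles.
- robot.current_dq(): joint speeds.
- robot.current_joint_torque(): joint torques, N m.
- robot.current_tool_pos(): TCP position.
- robot.current_eef_rot(): TCP orientation.
- robot.current_contact_force(): force on the tool from outside, world axes, zero at the start.
- robot.current_torque(): the same for the moment, N m.
- robot.current_finger_gap(): opening from 0.0 (shut) to 1.0 (fully open).
Only numpy, scipy, OpenCV 4.12 (cv2) and the standard library are available. Lean on these libraries where they do the work, as an engineer would, in place of code of your own. Each camera call takes 0.05 s, during which the arm holds its last target. There are 200 camera calls.

## Working session

There is one attempt and no reset: what is moved stays moved. The work goes in short steps, each a Python script; the robot and the scene stay as the last script left them, time stands still between calls to the robot, and variables do not carry over. Pictures are saved under pics/ and viewed, about 8 in all and at most 12, crops included, and the job is handed in when it is done.

```bash
ls; mkdir -p pics; python3 - <<'E'
from station import robot, fingers, vision, workorder, recognise
import cv2,numpy as np
for n in ("scene","side"):
    im=vision.grab_frame(n); cv2.imwrite(f"pics/{n}0.png",im[:,:,::-1])
    c=vision.calibration(n); print(n,{k:np.round(np.array(v),4).tolist() for k,v in c.items()})
    for l in ("bottle_mid","nest","nest_rim","post","machine","tray","blue_bottle","red_bottle","nested1","nested2","jar","carton","axis"):
        try: print(l,[(np.round(d["rect"]).tolist(),round(d["p"],2)) for d in recognise(l,n)[:3]])
        except Exception as e: print(l,e)
print(vision.calibration("wrist"),robot.current_time_s(),robot.current_eef_rot(),robot.tip_reach)
E
```

```text
pics
scene {'mtx': [[476.9701, 0.0, 316.6752], [0.0, 476.9701, 241.2776], [0.0, 0.0, 1.0]], 'extrinsics': [[0.208, 0.9781, -0.0103, -0.1459], [-0.8403, 0.184, 0.51, 0.3955], [0.5007, -0.0974, 0.8601, -1.5831], [0.0, 0.0, 0.0, 1.0]]}
bottle_mid [([214.0, 256.0, 26.0, 27.0], 0.95)]
nest [([365.0, 253.0, 100.0, 96.0], 0.66)]
nest_rim [([368.0, 254.0, 99.0, 95.0], 0.81)]
post [([365.0, 253.0, 101.0, 100.0], 0.72), ([388.0, 223.0, 19.0, 26.0], 0.49)]
machine [([388.0, 254.0, 182.0, 153.0], 0.8)]
tray [([199.0, 288.0, 102.0, 90.0], 0.67)]
blue_bottle [([196.0, 294.0, 16.0, 28.0], 0.6), ([368.0, 254.0, 99.0, 96.0], 0.44)]
red_bottle [([168.0, 268.0, 21.0, 21.0], 0.6)]
nested1 [([401.0, 249.0, 20.0, 24.0], 0.93), ([389.0, 224.0, 20.0, 28.0], 0.55), ([366.0, 255.0, 99.0, 97.0], 0.53)]
nested2 [([401.0, 249.0, 20.0, 24.0], 0.93), ([389.0, 224.0, 20.0, 28.0], 0.55), ([366.0, 255.0, 99.0, 97.0], 0.53)]
jar [([420.0, 170.0, 22.0, 24.0], 0.94)]
carton [([264.0, 339.0, 33.0, 44.0], 0.88)]
axis [([389.0, 256.0, 183.0, 152.0], 0.92), ([264.0, 343.0, 30.0, 43.0], 0.29)]
side {'mtx': [[495.5172, 0.0, 3
[... 803 characters left out ...]
[([238.0, 206.0, 16.0, 29.0], 0.89)]
carton [([423.0, 273.0, 28.0, 50.0], 0.94)]
axis [([327.0, 190.0, 124.0, 180.0], 0.87)]
{'mtx': array([[371.64829954,   0.        , 319.2493542 ],
       [  0.        , 371.64829954, 243.24847201],
       [  0.        ,   0.        ,   1.        ]]), 'T_tool_cam': array([[-1.07966519e-03,  9.51365060e-01,  3.08063883e-01,
         7.81061520e-02],
       [ 9.99999399e-01,  9.69078510e-04,  5.11962340e-04,
         5.30965525e-04],
       [ 1.88524994e-04,  3.08064251e-01, -9.51365535e-01,
        -1.24999323e-01],
       [ 0.00000000e+00,  0.00000000e+00,  0.00000000e+00,
         1.00000000e+00]])} 1.4 [1.79999464e+02 3.02494288e-03 1.60136737e+02] 0.017
```

```bash
cat > h.py <<'E'
from station import robot, fingers, vision, workorder, recognise
import cv2,numpy as np
from scipy.optimize import least_squares
from scipy.spatial.transform import Rotation as R
def ray(cam,px,tool=None):
    "world origin and direction of a pixel"
    c=vision.calibration(cam); K=np.array(c["mtx"]); u=(px[0]-K[0,2])/K[0,0]; v=(px[1]-K[1,2])/K[1,1]
    if cam=="wrist":
        r=np.hypot(u,v)+1e-12; d=np.array([u/r*np.sin(r),-v/r*np.sin(r),-np.cos(r)])
        T=np.eye(4); T[:3,:3]=R.from_euler('xyz',tool[1],degrees=True).as_matrix(); T[:3,3]=tool[0]
        T=T@np.array(c["T_tool_cam"])
    else:
        d=np.array([u,-v,-1.]); d/=np.linalg.norm(d); T=np.linalg.inv(np.array(c["extrinsics"]))
    return T[:3,3],T[:3,:3]@d
def tri(rays):
    A=sum(np.eye(3)-np.outer(d,d) for o,d in rays); b=sum((np.eye(3)-np.outer(d,d))@o for o,d in rays)
    p=np.linalg.solve(A,b); return p,max(np.linalg.norm(np.cross(p-o,d)) for o,d in rays)
def plane(r,z): o,d=r; return o+d*(z-o[2])/d[2]
def proj(cam,P,tool=None):
    c=vision.calibration(cam); K=np.array(c["mtx"]); P=np.append(P,1)
    if cam=="wrist":
        T=np.eye(4); T[:3,:3]=R.from_euler('xyz',tool[1],degrees=True).as_matrix(); T[:3,3]=tool[0]
        q=np.linalg.inv(T@np.array(c["T_tool_cam"]))@P; a=np.hypot(q[0],q[1]); th=np.arctan2(a,-q[2])
        u,v=q[0]/a*th,-q[1]/a*th
    else:
        q=np.array(c["extrinsics"])@P; u,v=-q[0]/q[2],q[1]/q[2]
    return np.array([K[0,0]*u+K[0,2],K[1,1]*v+K[1,2]])
def tool(): return np.array(robot.current_tool_pos()),np.array(robot.current_eef_rot())
def snap(name,cam="wrist"):
    t=tool(); im=vision.grab_frame(cam); cv2.imwrite(f"pics/{name}.png",im[:,:,::-1]); np.savez(f"pics/{name}.npz",p=t[0],r=t[1]); return t
def rec(l,cam="wrist"): return [(np.round(d["rect"],1).tolist(),round(d["p"],2)) for d in recognise(l,cam)[:3]]
E
python3 - <<'E'
from h import *
for l,a,b in (("mid",(214,256),(332,326)),("blue",(196,294),(381,335)),("red",(168,268),(352,364)),("machine",(388,254),(329,187)),("jar",(420,170),(238,206)),("carton",(264,339),(423,273))):
    print(l,tri([ray("scene",a),ray("side",b)]))
a=cv2.imread("pics/scene0.png")[150:390,130:500];b=cv2.imread("pics/side0.png")[90:420,220:450]
a=cv2.resize(a,None,fx=1.25,fy=1.25); a=cv2.resize(cv2.imread("pics/scene0.png")[150:390,130:500],(460,298)); b=cv2.resize(b,(335,480))
o=np.zeros((480,795,3),np.uint8); o[:298,:460]=a;o[:,460:]=b; cv2.imwrite("pics/v1.png",o)
E
```

```text
mid (array([ 0.49372211, -0.23550066,  0.04609344]), np.float64(7.031846841724782e-05))
blue (array([ 0.59465157, -0.29182397,  0.0455117 ]), np.float64(0.00010975395541992311))
red (array([ 0.50451079, -0.35735365,  0.04741647]), np.float64(0.00028473433301181574))
machine (array([0.6221255 , 0.20232417, 0.14846409]), np.float64(0.017656641658558223))
jar (array([0.33984978, 0.38762366, 0.03967425]), np.float64(0.010573018466508679))
carton (array([ 0.76124458, -0.13989946,  0.07379648]), np.float64(0.0020380960267789975))
```

View pics/v1.png

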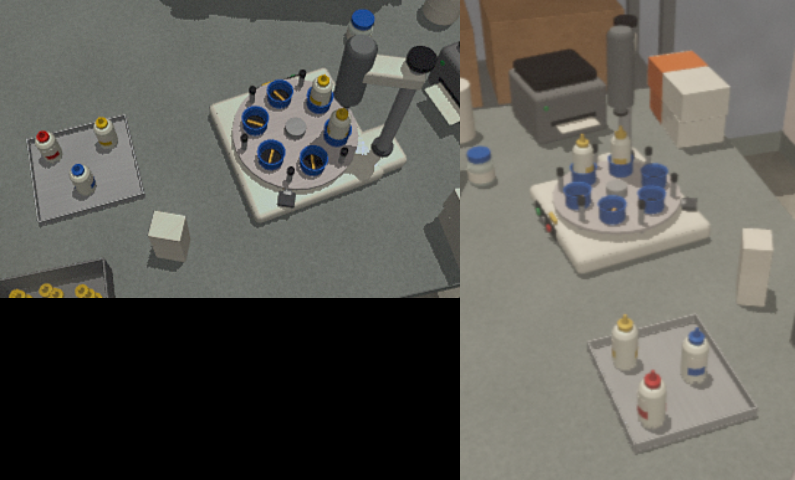

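Scene shows load nest (empty, front) at about (355,225) scene / (301,224) side; nested bottles next to it clockwise; yellow bottle rear-right in the tray as detected. Next: wrist views over the dial.

```bash
python3 - <<'E'
from h import *
n,e=tri([ray("scene",(355,225)),ray("side",(301,224))]); print("nest",n,e)
a,_=tri([ray("scene",(367.5,252)),ray("side",(327,220))]); print("axis",a)
t0=robot.current_time_s()
yaw=180.
for i,(dx,z) in enumerate([(0.0,0.33),(0.06,0.36)]):
    robot.move_to([n[0]+0.02+dx,n[1]-0.04*i,z],[180,0,yaw])
    t=snap(f"n{i}"); print(t, robot.current_time_s()-t0)
    for l in ("nest","nest_rim","post","nested1","axis"): print(l,rec(l))
    print("expect",proj("wrist",n,t),proj("wrist",a,t))
A=[cv2.resize(cv2.imread(f"pics/n{i}.png"),(400,300)) for i in (0,1)]
cv2.imwrite("pics/v2.png",cv2.imread("pics/n0.png"))
E
```

```text
nest [0.50571244 0.14629079 0.08688295] 0.0016750693381308622
axis [0.58763198 0.15931296 0.07787088]
(array([0.52520325, 0.14791182, 0.329674  ]), array([ 1.79956847e+02, -4.87486273e-02, -1.79856671e+02])) 1.9
nest [([332.1, 254.2, 237.5, 227.3], 0.94), ([395.9, 226.8, 58.0, 59.6], 0.3)]
nest_rim [([329.0, 255.3, 237.8, 235.3], 0.97)]
post [([329.3, 252.5, 239.2, 232.8], 0.66)]
nested1 [([406.6, 305.3, 48.0, 65.0], 0.61), ([7.9, 192.9, 13.8, 28.9], 0.6), ([398.2, 226.1, 56.8, 58.9], 0.56)]
axis [([357.6, 296.9, 336.4, 362.7], 0.77)]
expect [317.44888709 185.70319413] [329.51422533 259.67010722]
(array([0.58654882, 0.10517583, 0.35998287]), array([-1.79965400e+02,  2.18652625e-02,  1.79864866e+02])) 2.6083000000000003
nest [([443.5, 236.8, 51.7, 55.1], 0.57), ([367.5, 197.1, 231.4, 224.6], 0.56)]
nest_rim [([365.9, 199.3, 232.2, 230.6], 0.9), ([148.2, 326.2, 75.4, 82.8], 0.21)]
post [([365.9, 196.9, 231.1, 224.6], 0.95), ([48.3, 207.8, 50.0, 39.9], 0.42)]
nested1 [([436.4, 161.4, 57.7, 45.1], 0.76), ([443.9, 236.6, 52.1, 51.2], 0.57)]
axis [([434.0, 246.6, 411.6, 360.5], 0.66), ([20.8, 153.7, 38.6, 29.4], 0.36)]
expect [358.05422886 124.42088277] [367.77723584 198.19026635]
```

View pics/v2.png

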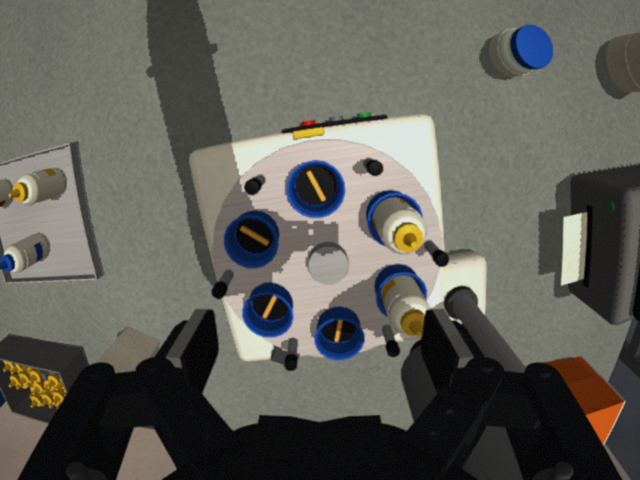

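```bash
cat > fit.py <<'E'
from h import *
N=np.array([[np.cos(t),np.sin(t)] for t in np.arange(0,2*np.pi,np.pi/12)])
ph=np.arange(0,2*np.pi,np.pi/18)
views=[]
for i in (0,1):
    im=cv2.imread(f"pics/n{i}.png"); f=np.load(f"pics/n{i}.npz"); t=(f["p"],f["r"])
    hsv=cv2.cvtColor(im,cv2.COLOR_BGR2HSV); m=cv2.inRange(hsv,(100,120,30),(125,255,255))
    n,lab,st,cen=cv2.connectedComponentsWithStats(cv2.morphologyEx(m,cv2.MORPH_CLOSE,np.ones((5,5))))
    views.append((t,[(cen[k],np.argwhere(lab==k)[:,::-1]+0.) for k in range(1,n) if st[k,4]>300],im))
def cup(ax,th,zr,rb,t):
    c=ax-0.085*np.array([np.cos(th),np.sin(th)])
    pts=[[c[0]+r*np.cos(a),c[1]+r*np.sin(a),z] for r,z in((.029,zr),(rb,.069)) for a in ph]
    return np.array([proj("wrist",p,t) for p in pts])
KS=(0,1,2,5)
KS=(0,-1,-2,-3)   # empty nests: load and anticlockwise (world yaw growing = anticlockwise)
def res(p,full=False):
    out=[]
    for t,comps,_ in views:
        for k in (0,1,2,3):
            q=cup(p[:2],p[2]+k*np.pi/3,p[3],p[4],t); c0=q.mean(0)
            d=[np.hypot(*(c-c0)) for c,_ in comps]; j=int(np.argmin(d))
            out+= list((q@N.T).max(0)-(comps[j][1]@N.T).max(0)) if d[j]<25 else [0]*len(N)
    return np.array(out)
s=least_squares(res,[.588,.155,0,.1,.028],loss="soft_l1",x_scale=[.01,.01,.1,.01,.01],diff_step=1e-4)
p=s.x; r=res(p).reshape(2,4,-1); print("axis",p[:2],"phase deg",np.degrees(p[2]),"zrim",p[3],"rb",p[4],"rms px",np.sqrt((r**2).mean(2)).round(2).tolist())
nest=p[:2]-.085*np.array([np.cos(p[2]),np.sin(p[2])]); print("nest",nest)
for t,_,im in views:
    c=proj("wrist",[*nest,p[3]-.0215],t); hsv=cv2.cvtColor(im,cv2.COLOR_BGR2HSV)
    m=cv2.inRange(hsv,(8,80,60),(30,255,255)); w=np.argwhere(m)[:,::-1]; w=w[np.hypot(*(w-c).T)<22]
    P=np.array([plane(ray("wrist",x,t),p[3]-.0215)[:2] for x in w]); mu=P.mean(0); u,sv,vt=np.linalg.svd(P-mu)
    print("bar",len(w),mu,"yaw",np.degrees(np.arctan2(vt[0,1],vt[0,0]))%180, "ext",np.ptp((P-mu)@vt[0]))
np.save("dial.npy",p)
E
python3 fit.py
python3 - <<'E'
from h import *
b=np.array([.4937,-.2355])
for i,(o,z) in enumerate([((-0.0,0.0),.26),((-.0,.09),.26)]):
    robot.move_to([b[0]+o[0],b[1]+o[1],z],[180,0,180 if i==0 else 180])
    t=snap(f"b{i}"); print(t,robot.current_time_s())
    for l in ("bottle_mid","blue_bottle","red_bottle"): print(l,rec(l))
A=np.hstack([cv2.imread(f"pics/b{i}.png")[:, 120:520] for i in (0,1)]); cv2.imwrite("pics/v3.png",A)
E
```

```text
(array([ 0.49510344, -0.23368567,  0.26021015]), array([ 1.79948405e+02,  6.87706501e-02, -1.79812684e+02])) 5.6833
bottle_mid [([318.1, 213.1, 50.1, 59.9], 0.81)]
blue_bottle [([260.9, 306.6, 41.3, 60.7], 0.82), ([592.2, 296.1, 95.6, 200.1], 0.57)]
red_bottle [([196.6, 221.6, 61.5, 59.9], 0.96)]
(array([ 0.49420653, -0.14352134,  0.26010272]), array([ 1.79992204e+02,  1.56355623e-02, -1.79748425e+02])) 6.3333
bottle_mid [([224.2, 216.1, 53.7, 56.3], 0.72)]
blue_bottle [([180.6, 304.9, 52.9, 60.2], 0.92), ([326.0, 403.6, 58.7, 36.5], 0.74)]
red_bottle [([115.5, 224.4, 62.1, 52.1], 0.78), ([180.9, 306.0, 55.6, 59.3], 0.47)]Traceback (most recent call last):
  File "fit.py", line 24, in <module>
    s=least_squares(res,[.588,.155,0,.1,.028],loss="soft_l1",x_scale=[.01,.01,.1,.01,.01],diff_step=1e-4)
    return func(*args, **kwargs)
    vector_fun = VectorFunction(
        fun_wrapped,
    ...<6 lines>...
        workers=workers
    )
    self.J, dct = approx_derivative(
                  ~~~~~~~~~~~~~~~~~^
        self.fun_wrapped, self.x, f0=self.f, **finite_diff_options
        ^^^^^
[... 406 characters left out ...]
                         ^^^^^^^
    f = np.atleast_1d(self.fun(x, *self.args, **self.kwargs))
                      ~~~~~~~~^^^^^^^^^^^^^^^^^^^^^^^^^^^^^^
    return np.atleast_1d(self.fun(x))
                         ~~~~~~~~^^^
    return self.f(x, *self.args, **self.kwargs)
           ~~~~~~^^^^^^^^^^^^^^^^^^^^^^^^^^^^^^
  File "fit.py", line 20, in res
    q=cup(p[:2],p[2]+k*np.pi/3,p[3],p[4],t); c0=q.mean(0)
  File "fit.py", line 13, in cup
    return np.array([proj("wrist",p,t) for p in pts])
                     ~~~~^^^^^^^^^^^^^
  File "h.py", line 20, in proj
    c=vision.calibration(cam); K=np.array(c["mtx"]); P=np.append(P,1)
ValueError: time passes only in moves, steps and waits
```

View pics/v3.png

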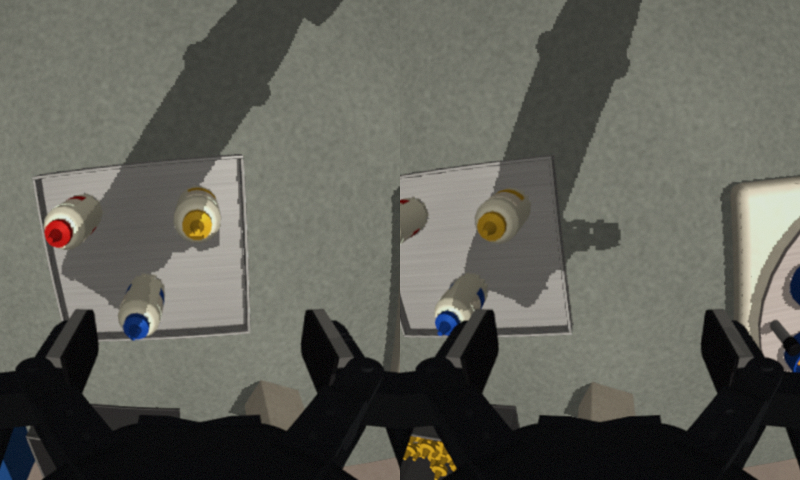

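```bash
sed -i 's/^def ray/import functools\nvc=functools.lru_cache(None)(lambda n: {k:np.array(v) for k,v in vision.calibration(n).items()})\ndef ray/; s/c=vision.calibration(cam)/c=vc(cam)/' h.py
python3 fit.py
cat > bot.py <<'E'
from h import *
V=[];rays=[]
for i,c0 in ((0,(318,213)),(1,(222,216))):
    im=cv2.imread(f"pics/b{i}.png"); f=np.load(f"pics/b{i}.npz"); t=(f["p"],f["r"])
    hsv=cv2.cvtColor(im,cv2.COLOR_BGR2HSV); m=cv2.inRange(hsv,(12,110,50),(35,255,255))
    n,lab,st,cen=cv2.connectedComponentsWithStats(m)
    ks=[k for k in range(1,n) if st[k,4]>12 and np.hypot(*(cen[k]-c0))<45]; print([(cen[k].round(1).tolist(),int(st[k,4])) for k in ks])
    cap=max(ks,key=lambda k:st[k,4]); rays.append(ray("wrist",cen[cap],t)); V.append((t,lab,[k for k in ks if k!=cap]))
p,e=tri(rays); print("cap",p,e)
for t,lab,ks in V:
    for k in ks:
        w=np.argwhere(lab==k)[:,::-1]; az=[];zz=[]
        for x in w:
            o,d=ray("wrist",x,t); a=d[:2]@d[:2]; q=(o-p)[:2]; b=q@d[:2]; c=q@q-.021**2; D=b*b-a*c
            if D<0: continue
            h=o+d*(-b-D**.5)/a; az.append(np.degrees(np.arctan2(*(h-p)[1::-1]))%360); zz.append(h[2])
        if az: print("label az",np.percentile(az,[0,5,50,95,100]).round(1),"mean",np.mean(az),"z",np.min(zz),np.max(zz),len(az),len(w))
E
python3 bot.py
```

```text
[([320.2, 190.1], 72), ([316.6, 224.7], 723)]
[([233.3, 193.0], 97), ([211.3, 225.9], 676)]
cap [ 0.49750455 -0.23570052  0.08720338] 9.272870487477835e-05
label az [127.5 134.5 172.  201.5 204.9] mean 170.54793419956675 z 0.02271672171450445 0.04004246306636411 72 72
label az [124.7 128.6 155.5 195.  209.5] mean 157.42211546745315 z 0.018293351443708472 0.03907188473061379 97 97Traceback (most recent call last):
  File "fit.py", line 24, in <module>
    s=least_squares(res,[.588,.155,0,.1,.028],loss="soft_l1",x_scale=[.01,.01,.1,.01,.01],diff_step=1e-4)
    return func(*args, **kwargs)
    result = trf(vector_fun.fun, vector_fun.jac, x0, f0, J0, lb, ub, ftol, xtol,
                 gtol, max_nfev, x_scale, loss_function, tr_solver,
                 tr_options.copy(), verbose, callback=callback_wrapped)
    return trf_no_bounds(
        fun, jac, x0, f0, J0, ftol, xtol, gtol, max_nfev, x_scale,
        loss_function, tr_solver, tr_options, verbose, callback=callback)
    J, f = scale_for_robust_loss_function(J, f, rho)
           ~~~~~~~~~~~~~~~~~~~~~~~~~~~~~~^^^^^^^^^^^
    f *= rho[1] / J_scale
numpy._core._exceptions._UFuncOutputCastingError: Cannot cast ufunc 'multiply' output from dtype('float64') to dtype('int64') with casting rule 'same_kind'
```

```bash
sed -i 's/^def cup/for v in views: print([(c.round(),len(w)) for c,w in v[1]])\ndef cup/; s/\[0\]\*len(N)/[0.]*len(N)/' fit.py
python3 fit.py; python3 - <<'E'
import cv2;im=cv2.imread("pics/n0.png");h=cv2.cvtColor(im,cv2.COLOR_BGR2HSV)
for x,y in ((316,162),(289,190),(344,190),(316,184),(226,240),(316,214)): print(im[y,x],h[y,x])
E
```

```text
[(array([532.,  47.]), 1459), (array([315., 192.]), 1378), (array([385., 209.]), 569), (array([250., 242.]), 1499), (array([394., 281.]), 678), (array([268., 312.]), 1514), (array([339., 335.]), 1507)]
[(array([545.,  13.]), 963), (array([359., 126.]), 1164), (array([418., 153.]), 500), (array([292., 179.]), 1141), (array([427., 223.]), 561), (array([307., 253.]), 1246), (array([376., 277.]), 1309), (array([  5., 363.]), 530)]
axis [0.71069804 0.19786868] phase deg 291.74032265919897 zrim 0.19574061496608705 rb -0.0027087796284508726 rms px [[0.0, 0.0, 0.0, 0.0], [0.0, 0.0, 0.0, 0.0]]
nest [0.67921399 0.27682281]
[150  67  25] [110 212 150]
[137  59  21] [110 216 137]
[175 105  78] [112 141 175]
[ 69 174 219] [ 21 175 219]
[82 37 16] [110 205  82]
[134  60  22] [110 213 134]fit.py:31: RuntimeWarning: Mean of empty slice.
  P=np.array([plane(ray("wrist",x,t),p[3]-.0215)[:2] for x in w]); mu=P.mean(0); u,sv,vt=np.linalg.svd(P-mu)
  ret = ret.dtype.type(ret / rcount)
Traceback (most recent call last):
  File "fit.py", line 31, in <module>
    P=np.array([plane(ray("wrist",x,t),p[3]-.0215)[:2] for x in w]); mu=P.mean(0); u,sv,vt=np.linalg.svd(P-mu)
                                                                                           ~~~~~~~~~~~~~^^^^^^
numpy.linalg.LinAlgError: 1-dimensional array given. Array must be at least two-dimensional
```

```bash
sed -i 's/\[0\.\]\*len(N)/[40.]*len(N)/; s/d\[j\]<25/d[j]<35/; s/diff_step=1e-4/diff_step=1e-3/; s/^for v in views.*$//; s/\[.588,.155,0,.1,.028\]/[.588,.157,.15,.098,.028]/' fit.py
python3 fit.py
```

```text
axis [0.59193031 0.15739192] phase deg 8.897665557972962 zrim 0.09487890461229707 rb 0.025510315389315814 rms px [[0.82, 0.6, 0.67, 0.83], [1.01, 0.97, 0.62, 0.68]]
nest [0.50795319 0.14424496]
bar 230 [0.50766643 0.14440241] yaw 27.60065890791109 ext 0.03611513223160858
bar 219 [0.5071621  0.14503227] yaw 28.141236759759167 ext 0.03655292126889019
```

```bash
cat >> bot.py <<'E'
N=np.array([[np.cos(t),np.sin(t)] for t in np.arange(0,2*np.pi,np.pi/12)]); ph=np.arange(0,2*np.pi,np.pi/12)
caps=[]
for i,c0 in ((0,(316.6,224.7)),(1,(211.3,225.9))):
    im=cv2.imread(f"pics/b{i}.png"); m=cv2.inRange(cv2.cvtColor(im,cv2.COLOR_BGR2HSV),(12,110,50),(35,255,255))
    w=np.argwhere(m)[:,::-1]; w=w[np.hypot(*(w-np.array(c0)).T)<22]; caps.append((V[i][0],(w@N.T).max(0),))
def pts(q,rz): return [[q[0]+r*np.cos(a),q[1]+r*np.sin(a),q[2]+z] for r,z in rz for a in ph]
def res(q): return np.concatenate([(np.array([proj("wrist",P,t) for P in pts(q,((.0125,.080),(q[3],.105)))])@N.T).max(0)-s for t,s in caps])
for kw in ({},):
    s=least_squares(res,[*p[:2],.003,.004],loss="soft_l1",x_scale=[.01,.01,.01,.01],diff_step=1e-3); print("fit",s.x,"rms",np.sqrt((res(s.x)**2).mean()))
s2=least_squares(lambda q:res([q[0],q[1],.003,q[2]]),[*p[:2],.004],diff_step=1e-3); print("fit z=3mm",s2.x,np.sqrt(s2.fun@s2.fun/len(s2.fun)))
for cam,r in (("scene",(214,256,26,27)),("side",(332,326,22,40))):
    u=np.array([proj(cam,P) for P in pts([*s.x[:2],.003],((.021,0),(.021,.072),(.0125,.08),(.004,.105)))]); print(cam,(u.max(0)+u.min(0))/2,np.ptp(u,0),r)
E
python3 bot.py
python3 - <<'E'
from h import *
print(robot.current_joint_positions())
for P,y in (([.4975,-.2357,.057],160),([.4975,-.2357,.057],-20),([.508,.1443,.14],203),([.508,.1443,.14],23)):
    print(y,robot.inverse_kinematics(P,[180,0,y]))
E
```

```text
[([320.2, 190.1], 72), ([316.6, 224.7], 723)]
[([233.3, 193.0], 97), ([211.3, 225.9], 676)]
cap [ 0.49750455 -0.23570052  0.08720338] 9.272870487477835e-05
label az [127.5 134.5 172.  201.5 204.9] mean 170.54793419956675 z 0.02271672171450445 0.04004246306636411 72 72
label az [124.7 128.6 155.5 195.  209.5] mean 157.42211546745315 z 0.018293351443708472 0.03907188473061379 97 97
fit [ 0.49734446 -0.23560705  0.0079352   0.00229728] rms 0.5639873279649144
fit z=3mm [ 0.49846383 -0.23610255  0.00385954] 0.7322370899479296
scene [214.35486167 257.83023486] [20.89966472 27.40267496] (214, 256, 26, 27)
side [333.57122456 325.16211638] [18.15470873 39.90856508] (332, 326, 22, 40)
[-13.28371491  14.6826147   34.99418453  91.82722974  -8.55627786
  76.17205185 112.7237235 ]
160 [ -1.79881664  31.77870477  34.94529025 101.49021486 -21.98843066
  53.67441872 112.36486208]
-20 [-18.91568482  44.08364182  64.37675218 102.06479946 -44.44447594
  63.61777938 -49.09766514]
203 [-35.50469765  21.09327423  22.97679312  99.91641739  -9.25646303
  60.85265299 103.61697359]
23 [-55.59923438  26.90668437  51.4896691  100.61163154 -23.24011682
  63.82128472 -63.61502669]
```

```bash
python3 - <<'E'
from h import *
B=np.array([.4972,-.2357]); zt=.057
qa=[(y,robot.inverse_kinematics([*B,.2],[180,0,y])) for y in (70,250)]; print(qa)
y0=[y for y,q in qa if q is not None][0]
robot.move_to([*B,.19],[180,0,y0]); 
print("t",robot.current_time_s())
hit=robot.line_to([*B,zt],velocity=.12,f_stop=6); print("hit",hit,tool())
if hit: raise SystemExit
fingers.gripper_to(0,force=20); print("gap",robot.current_finger_gap(),robot.current_contact_force())
fingers.gripper_to(.8); robot.line_to([*B,.125],velocity=.2)
robot.move_to([*B,.125],[180,0,160]); print(robot.line_to([*B,zt],velocity=.15,f_stop=6),tool())
fingers.gripper_to(0,force=30); print("gap",robot.current_finger_gap())
robot.line_to([*B,.16],velocity=.15); print(robot.current_finger_gap(),robot.current_contact_force(),robot.current_torque(),tool())
snap("g0"); vision_s=snap("g0s","side"); print("t",robot.current_time_s())
a=cv2.imread("pics/g0.png"); s=cv2.imread("pics/g0s.png"); c=proj("side",[*B,.13]).astype(int); print(c)
s=cv2.resize(s[max(c[1]-60,0):c[1]+80,c[0]-70:c[0]+70],(420,420),interpolation=cv2.INTER_NEAREST)
o=np.zeros((480,800,3),np.uint8); o[:,:380]=a[:,130:510]; o[:420,380:]=s; cv2.imwrite("pics/v4.png",o)
E
```

```text
[(70, array([-14.97242142,  26.69112513,  54.52729968,  92.51088235,
       -22.54545219,  72.56901084,  23.54190532])), (250, array([ 46.24937995,  22.51124417, -30.6334085 ,  90.13990577,
        11.93447475,  70.62868626, 173.55767883]))]
t 7.8667
hit False (array([ 0.49783962, -0.23616822,  0.05781293]), array([1.79895969e+02, 9.42741294e-03, 7.00006308e+01]))
gap 0.4898412673138097 [0.14418678 0.03741123 2.73600928]
False (array([ 0.49752933, -0.23600174,  0.05734412]), array([-1.79979007e+02,  3.07733278e-02,  1.59987298e+02]))
gap 0.48080051501980237
0.4867014377384253 [ 0.07431352  0.25442985 -0.16680996] [-0.03268748  0.00833049  0.02344484] (array([ 0.49634308, -0.23503869,  0.15879335]), array([ 1.79981992e+02, -1.47061517e-01,  1.60006696e+02]))
t 13.5917
[333 299]
```

View pics/v4.png

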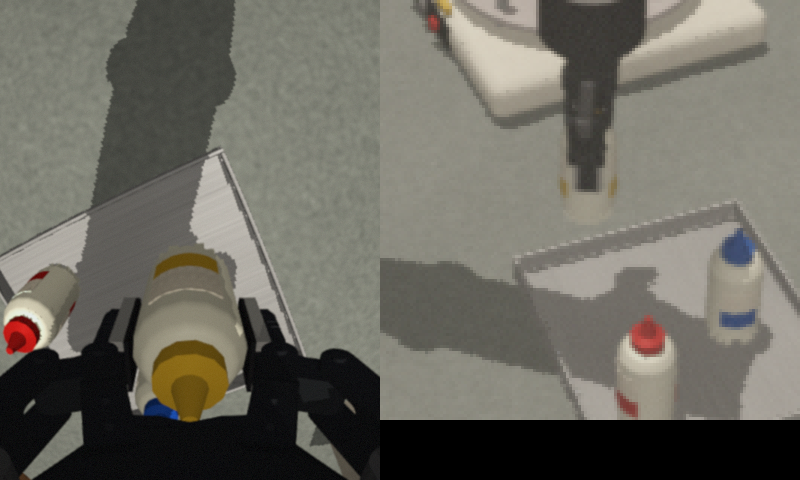

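The bottle is held squarely (label at image ~(315,265), cap centre ~(320,375)). I'll measure the slot angle relative to the tool.

```bash
python3 - <<'E'
from h import *
im=cv2.imread("pics/g0.png"); t=(np.zeros(3),np.zeros(3))   # work in tool frame
m=cv2.inRange(cv2.cvtColor(im,cv2.COLOR_BGR2HSV),(12,110,40),(35,255,255)); n,lab,st,cen=cv2.connectedComponentsWithStats(m)
ks=sorted([k for k in range(1,n) if st[k,4]>200],key=lambda k:cen[k][1]); print([(cen[k].round(),int(st[k,4])) for k in ks])
for x0 in (-.002,0,.002):
    k=min(ks,key=lambda k:np.hypot(*(cen[k]-[315,265]))); az=[];zz=[]
    for x in np.argwhere(lab==k)[:,::-1]:
        o,d=ray("wrist",x,t); q=o[:2]-[x0,0]; a=d[:2]@d[:2]; b=q@d[:2]; D=b*b-a*(q@q-.021**2)
        if D>0: h=o+d*(-b-D**.5)/a; az.append(np.degrees(np.arctan2(h[1],h[0]-x0))); zz.append(h[2])
    print(x0,np.percentile(az,[0,2,50,98,100]).round(1),np.mean(az),min(zz),max(zz))
E
```

```text
[(array([316., 262.]), 789), (array([319., 378.]), 4668), (array([ 37., 395.]), 6088), (array([  6., 471.]), 250)]
-0.002 [-49.3 -46.3  -2.9  37.3  39.7] -3.303846904628322 0.02575188812549528 0.04487970816880313
0 [-46.5 -43.8  -2.7  35.8  38. ] -3.0823526554365133 0.02063546994166615 0.038592789124469506
0.002 [-44.  -41.5  -2.6  34.3  36.4] -2.8714004524634564 0.01502442285250713 0.03258934839260691
```

```bash
python3 - <<'E'
from h import *
n=np.array([.5078,.1444])
B=tool()[0]
robot.line_to([B[0],B[1],.24],velocity=.25)
robot.move_to([*n,.22],[180,0,-155.6]); robot.pause(.3); print("t",robot.current_time_s(),tool(),robot.current_joint_positions().round(1) if hasattr(robot.current_joint_positions(),'round') else robot.current_joint_positions())
t=tool()[0]; f0=np.array(robot.current_contact_force())
robot.line_to([*n,.165],velocity=.1)
print(robot.line_to([*n,.118],velocity=.03,f_stop=4),tool(),np.array(robot.current_contact_force()),f0,robot.current_torque())
snap("p0"); snap("p0s","side"); print("t",robot.current_time_s())
a=cv2.imread("pics/p0.png"); s=cv2.imread("pics/p0s.png"); c=proj("side",[*n,.1]).astype(int)
s=cv2.resize(s[c[1]-60:c[1]+60,c[0]-60:c[0]+60],(420,420))
o=np.zeros((480,800,3),np.uint8); o[:,:380]=a[:,130:510]; o[:420,380:]=s; cv2.imwrite("pics/v5.png",o)
E
```

```text
t 15.775 (array([0.50811498, 0.14343509, 0.22009685]), array([-1.79987179e+02,  9.36143146e-03, -1.55707760e+02])) [-32.7  16.5  19.1  93.3  -5.6  71.1 101.8]
True (array([0.50761189, 0.14435763, 0.1266237 ]), array([ 1.79987878e+02, -4.54457467e-02, -1.55599553e+02])) [-0.56602426 -0.01981449  5.68416032] [ 0.50364393 -0.30864244 -0.4775385 ] [-0.02713113  0.24556318 -0.02532484]
t 17.7417
```

View pics/v5.png

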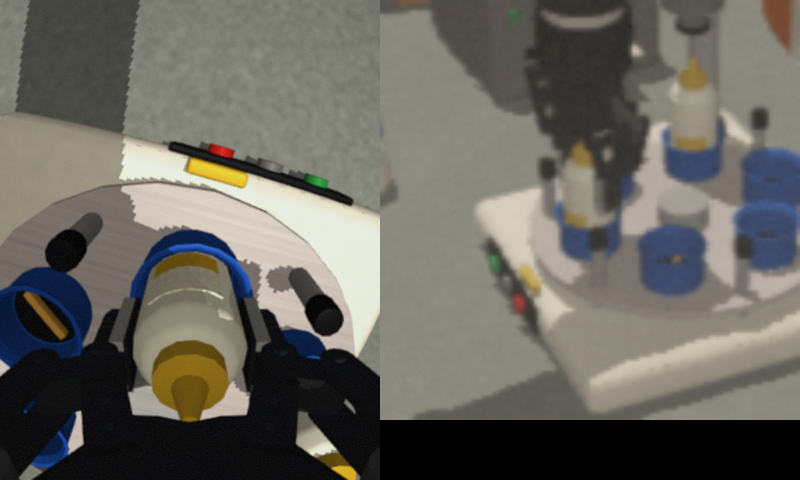

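Bottle is in the cup; height .1266 with ~6 N suggests it may still be riding on the bar. I'll feel by turning in small steps.

```bash
python3 - <<'E'
from h import *
n=np.array([.5076,.1444]); z=.1266; y0=-155.6
for d in (0,2,4,6,8,10,5,0,-2,-4,-6,-8,-10,-12):
    robot.move_to([*n,z],[180,0,y0+d]); robot.pause(.1)
    f=np.array(robot.current_contact_force()); p=tool()
    print(d,p[0].round(4),p[1][2].round(1),f.round(1),np.array(robot.current_torque()).round(3),round(robot.current_time_s(),2),flush=True)
    if d and f[2]<2.0:
        h=robot.line_to([*n,z-.008],velocity=.03,f_stop=4); print("down",h,tool()[0],robot.current_contact_force(),robot.current_torque()); break
    if f[2]>15 : print("hi"); break
E
```

```text
0 [0.5077 0.1444 0.1269] -155.6 [-2.2 -0.4  5.5] [-0.082  0.38  -0.015] 18.09
2 [0.5078 0.1447 0.1269] -153.6 [-1.6 -0.1  4.7] [-0.005  0.396 -0.036] 18.44
4 [0.5077 0.1451 0.1269] -151.6 [-2.2  0.7  4.9] [ 0.093  0.384 -0.026] 18.79
6 [0.5076 0.1452 0.1269] -149.6 [-2.   1.2  4.6] [ 0.145  0.457 -0.07 ] 19.14
8 [0.5076 0.1453 0.1269] -147.6 [-1.4  0.8  5.3] [ 0.158  0.424 -0.08 ] 19.49
10 [0.5075 0.1453 0.1269] -145.6 [-1.3  0.9  5.6] [ 0.144  0.463 -0.016] 19.84
5 [0.5081 0.1451 0.127 ] -150.6 [-1.3  0.9  4.7] [ 0.187  0.187 -0.013] 20.19
0 [0.5082 0.145  0.127 ] -155.5 [-0.6  0.2  5.5] [ 0.172  0.217 -0.073] 20.54
-2 [0.508  0.1452 0.127 ] -157.5 [-0.8  0.7  5.1] [ 0.19   0.226 -0.019] 20.89
-4 [0.508  0.1452 0.127 ] -159.5 [-1.2  0.4  4.6] [0.24  0.247 0.08 ] 21.24
-6 [0.508  0.1451 0.127 ] -161.5 [-0.5  0.8  5.1] [0.249 0.231 0.047] 21.59
-8 [0.5081 0.1451 0.127 ] -163.5 [-1.3  0.9  5.8] [0.242 0.259 0.088] 21.94
-10 [0.5081 0.145  0.127 ] -165.5 [-0.7 -0.4  5.5] [0.168 0.263 0.001] 22.29
-12 [0.5081 0.1449 0.127 ] -167.5 [-1.2  0.6  5.4] [0.178 0.217 0.041] 22.64
```

```bash
python3 - <<'E'
from h import *
p=np.load("dial.npy"); ax=p[:2]
def nxy(k): th=p[2]-k*np.pi/3; return ax-.085*np.array([np.cos(th),np.sin(th)])
s0=cv2.imread("pics/side0.png"); s1=cv2.imread("pics/p0s.png")
tiles=[]
for name,im,k in (("load",s1,0),("n1",s0,1),("n1b",s1,1),("n2",s0,2),("n2b",s1,2)):
    xy=nxy(k); a=proj("side",[*xy,.178]); b=proj("side",[*xy,.073]); print(name,xy.round(4),"tip pred(z.178)",a.round(1),"z.168",proj("side",[*xy,.168]).round(1))
    hsv=cv2.cvtColor(im,cv2.COLOR_BGR2HSV); m=cv2.inRange(hsv,(15,90,50),(35,255,255)); w=np.argwhere(m)[:,::-1]
    w=w[(abs(w[:,0]-a[0])<9)&(abs(w[:,1]-a[1])<14)]
    if len(w): print("  cap rows",w[:,1].min(),w[:,1].max(),"mean",w.mean(0).round(2),len(w),"rel to tip pred",(w.mean(0)-a).round(2),w[:,1].min()-a[1].round(1))
    c=a.astype(int); tiles.append(cv2.resize(im[c[1]-12:c[1]+50,c[0]-15:c[0]+16],(155,310),interpolation=cv2.INTER_NEAREST))
cv2.imwrite("pics/v6.png",np.hstack(tiles))
E
```

```text
load [0.508  0.1442] tip pred(z.178) [300.3 196.8] z.168 [300.4 199.9]
  cap rows 201 207 mean [298.03 203.88] 32 rel to tip pred [-2.29  7.04] 4.199999999999989
n1 [0.5386 0.2235] tip pred(z.178) [304.5 182.1] z.168 [304.6 185. ]
  cap rows 182 190 mean [303.65 186.91] 54 rel to tip pred [-0.9   4.85] -0.09999999999999432
n1b [0.5386 0.2235] tip pred(z.178) [304.5 182.1] z.168 [304.6 185. ]
n2 [0.6225 0.2367] tip pred(z.178) [330.9 176.2] z.168 [330.9 179.2]
  cap rows 176 185 mean [329.86 181.47] 49 rel to tip pred [-1.05  5.24] -0.19999999999998863
n2b [0.6225 0.2367] tip pred(z.178) [330.9 176.2] z.168 [330.9 179.2]
  cap rows 176 185 mean [329.78 181.48] 50 rel to tip pred [-1.13  5.25] -0.19999999999998863
```

View pics/v6.png

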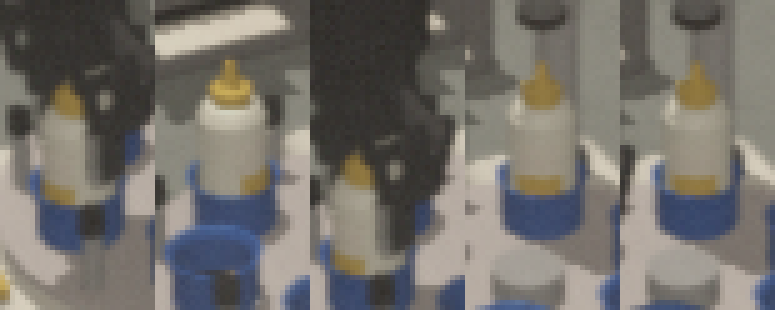

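Side view calibrated against the nested (home) bottles: their floor ≈0.073 m, which matches our foot height (0.1277−0.0543), so the bottle probably dropped straight home. I'll confirm via the torque play.

```bash
python3 - <<'E'
from h import *
n=np.array([.508,.1446]); z=.1266
def rd():
    s=[]
    for _ in range(6): robot.pause(.03); s.append(np.r_[robot.current_contact_force(),robot.current_torque(),tool()[0]])
    return np.mean(s,0)
for y in (-167.5,-164.5,-161.5,-158.5,-155.5,-152.5,-155.5,-158.5,-161.5):
    robot.move_to([*n,z],[180,0,y]); r=rd(); print(y,r[:3].round(1),r[3:6].round(3),r[6:].round(4),round(robot.current_time_s(),1))
E
```

```text
-167.5 [-1.6  0.   5. ] [0.1   0.305 0.07 ] [0.5082 0.145  0.1269] 23.1
-164.5 [-0.5  0.1  5.2] [0.084 0.212 0.064] [0.5085 0.1449 0.127 ] 23.5
-161.5 [-0.2  0.2  5.1] [0.127 0.139 0.022] [0.5087 0.1449 0.127 ] 24.0
-158.5 [0.3 0.7 5. ] [ 0.179 -0.029  0.039] [0.5088 0.1449 0.127 ] 24.4
-155.5 [0.1 1.5 5.5] [ 0.369  0.026 -0.013] [0.5086 0.1456 0.127 ] 24.9
-152.5 [-0.   1.5  5.5] [ 0.407  0.061 -0.026] [0.5085 0.1457 0.127 ] 25.3
-155.5 [0.2 1.2 4.6] [ 0.303  0.037 -0.047] [0.5086 0.1454 0.127 ] 25.8
-158.5 [0.  0.6 5.1] [ 0.215  0.031 -0.034] [0.5086 0.1451 0.127 ] 26.2
-161.5 [0.  0.4 5.3] [ 0.175  0.018 -0.051] [0.5086 0.1449 0.1269] 26.7
```

```bash
python3 - <<'E'
from h import *
snap("p1"); snap("p1s","side"); snap("p1c","scene")
t=(np.zeros(3),np.zeros(3))
for f in ("g0","p0","p1"):
    im=cv2.imread(f"pics/{f}.png"); m=cv2.inRange(cv2.cvtColor(im,cv2.COLOR_BGR2HSV),(12,110,40),(35,255,255)); n,lab,st,cen=cv2.connectedComponentsWithStats(m)
    k=min([k for k in range(1,n) if st[k,4]>60],key=lambda k:np.hypot(*(cen[k]-[315,265]))); az=[]
    for x in np.argwhere(lab==k)[:,::-1]:
        o,d=ray("wrist",x,t); q=o[:2]; a=d[:2]@d[:2]; b=q@d[:2]; D=b*b-a*(q@q-.021**2)
        if D>0: h=o+d*(-b-D**.5)/a; az.append(np.degrees(np.arctan2(h[1],h[0])))
    w=np.argwhere(lab==k)
    kc=min([k for k in range(1,n) if st[k,4]>1000],key=lambda k:np.hypot(*(cen[k]-[319,378])))
    print(f,cen[k],st[k],np.percentile(az,[0,2,50,98,100]).round(1),np.mean(az),"cap",cen[kc],st[kc])
a=cv2.imread("pics/p1.png")[200:440,190:450]
s0=cv2.imread("pics/side0.png"); s1=cv2.imread("pics/p1s.png")
p=np.load("dial.npy")
A=cv2.resize(cv2.imread("pics/p0.png")[200:440,210:430],(366,400)); B=cv2.resize(cv2.imread("pics/p1.png")[200:440,210:430],(366,400)); cv2.imwrite("pics/v7.png",np.hstack([A,B]))
E
```

```text
g0 [315.90874525 262.39543726] [284 253  64  26 789] [-49.6 -46.6  -4.3  33.4  35.6] -4.946128494496268 cap [319.38453299 378.00771208] [ 281  340   78   83 4668]
p0 [316.04193139 262.47522236] [284 253  65  26 787] [-49.6 -46.7  -4.2  33.7  35.7] -4.775139814333895 cap [319.36052518 378.00710288] [ 281  340   78   83 4646]
p1 [315.97850822 262.505689  ] [284 253  65  26 791] [-49.6 -46.6  -4.3  33.7  35.7] -4.859092504899516 cap [319.34660926 377.99031216] [ 281  340   78   83 4645]
```

View pics/v7.png

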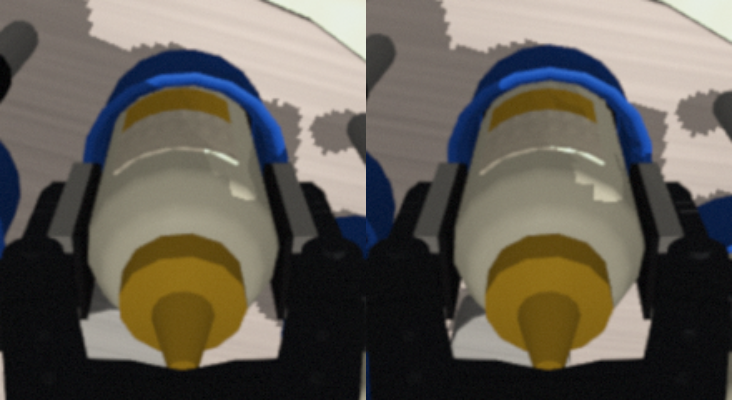

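```bash
python3 - <<'E'
from h import *
p=np.load("dial.npy"); ax=p[:2]
def nxy(k): th=p[2]-k*np.pi/3; return ax-.085*np.array([np.cos(th),np.sin(th)])
def lab(f,cam,xy,zl):
    im=cv2.imread(f); hsv=cv2.cvtColor(cv2.resize(im,None,fx=4,fy=4,interpolation=cv2.INTER_CUBIC),cv2.COLOR_BGR2HSV)
    m=cv2.inRange(hsv,(12,70,60),(32,255,255)); o=[]
    for x in np.argwhere(m)[:,::-1]/4-.375:
        if np.hypot(*(x-proj(cam,[*xy,zl])))>22: continue
        q0,d=ray(cam,x); q=q0[:2]-xy; a=d[:2]@d[:2]; b=q@d[:2]; D=b*b-a*(q@q-.022**2)
        if D<0: continue
        h=q0+d*(-b-D**.5)/a
        if abs(h[2]-zl)<.028: o.append([h[2],np.degrees(np.arctan2(*(h[:2]-xy)[::-1]))%360])
    o=np.array(o)
    if len(o)<10: print(f,cam,"few",len(o)); return
    print(f,cam,len(o),"z",np.percentile(o[:,0],[2,25,50,75,98]).round(4),"az",np.percentile(o[:,1],[2,50,98]).round(0))
lab("pics/p0s.png","side",nxy(0),.105);lab("pics/p1s.png","side",nxy(0),.105)
for k in (1,2): lab("pics/side0.png","side",nxy(k),.105)
lab("pics/side0.png","side",np.array([.4972,-.2357]),.035)
g=np.load("pics/g0s.npz")["p"]; lab("pics/g0s.png","side",g[:2],g[2]-.0543+.032); print(g)
E
```

```text
pics/p0s.png side 323 z [0.0966 0.1007 0.1037 0.1066 0.1099] az [181. 221. 244.]
pics/p1s.png side 299 z [0.0973 0.1012 0.1044 0.1074 0.1107] az [181. 218. 239.]
pics/side0.png side 335 z [0.101  0.1041 0.1075 0.1107 0.1144] az [262. 284. 310.]
pics/side0.png side 542 z [0.0995 0.1028 0.106  0.1091 0.1126] az [198. 244. 279.]
pics/side0.png side 269 z [0.0249 0.0316 0.035  0.039  0.0446] az [177. 203. 311.]
pics/g0s.png side 344 z [0.1224 0.1315 0.1357 0.1398 0.1463] az [171. 293. 311.]
[ 0.49617884 -0.2349985   0.15848619]
```

Label heights in the side view: ours at 0.110–0.111 top, nested home bottles 0.113–0.114; a bottle on the bar would be ~5 mm higher. So it is home. Release, rise and look.

```bash
python3 - <<'E'
from h import *
p=np.load("dial.npy"); ax=p[:2]; a0=np.degrees(p[2])+180
def post(d): a=np.radians(a0+30-d); return ax+.115*np.array([np.cos(a),np.sin(a)])
f=np.load("pics/n0.npz"); print("post top in n0",proj("wrist",[*post(0),.12],(f["p"],f["r"])),post(0),a0)
q,o=tool()
fingers.gripper_to(.6); print("gap",robot.current_finger_gap(),robot.current_contact_force())
robot.line_to([q[0],q[1],.24],velocity=.12)
t=snap("r0"); print("t",robot.current_time_s(),t)
for d in (0,20,40,60): print(d,robot.inverse_kinematics([*post(d),.117],[180,0,(a0+30-d+180)%360-180]))
im=cv2.imread("pics/r0.png")
for z,c in ((.12,(0,255,0)),(.105,(255,0,255))):
    u=proj("wrist",[*post(0),z],t); print("post now",u); cv2.drawMarker(im,tuple(int(v) for v in u),c,cv2.MARKER_CROSS,8)
cv2.imwrite("pics/v8.png",im)
E
```

```text
post top in n0 [251.21816839 188.37854867] [0.50242941 0.08517981] 188.89766555797297
gap 0.5994546174772498 [ 0.14122454  0.03995302 -0.45356574]
t 28.2417 (array([0.50799789, 0.14473661, 0.23908817]), array([-1.79999010e+02, -1.10552128e-01, -1.61501197e+02]))
0 [-25.89685422  20.22368447  18.09799833 104.15192656  -7.37603666
  56.76786166 124.10768319]
20 [-31.89960231  19.07834623  19.84500995 105.97419595  -7.66973879
  56.2433943  100.1113276 ]
40 [-37.58835794  19.76318601  21.47078511 105.25607677  -8.53048058
  56.54968002  76.34797633]
60 [-42.14784879  22.206063    23.20086745 102.11950116 -10.14286051
  57.72309089  53.85152796]
post now [239.37289814 208.44991453]
post now [243.65996896 203.9457431 ]
```

View pics/v8.png

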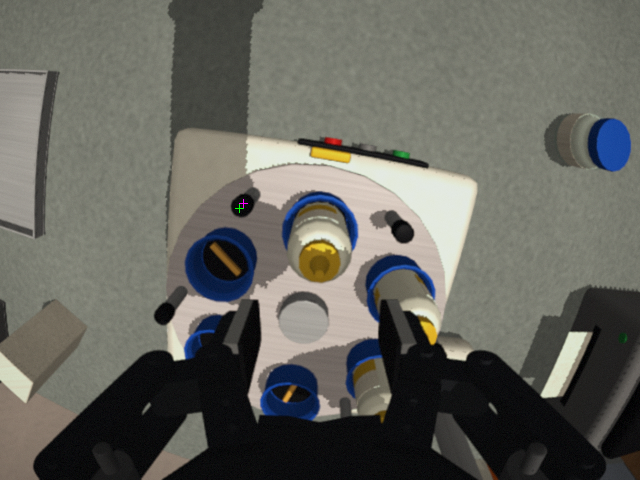

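```bash
python3 - <<'E'
from h import *
p=np.load("dial.npy"); ax=p[:2].copy(); a0=np.degrees(p[2])+180
def post(d): a=np.radians(a0+30-d); return ax+.115*np.array([np.cos(a),np.sin(a)])
f=np.load("pics/r0.npz"); c=plane(ray("wrist",(242,206),(f["p"],f["r"])),.12); s=(c[:2]-post(0)); print("shift",s); ax+=s*.6
yaw=lambda d:(a0+30-d+180)%360-180
Z=.117
fingers.gripper_to(.30)
robot.move_to([*post(0),.19],[180,0,yaw(0)])
h=robot.line_to([*post(0),Z],velocity=.08,f_stop=5); print("hit",h,tool(),robot.current_time_s())
if h: raise SystemExit
fingers.gripper_to(.24); f0=np.array(robot.current_contact_force()); print("gap",robot.current_finger_gap(),f0)
for d in (3,6,9,15,22,30,38,46,52,55,57,59,61):
    robot.line_to([*post(d),Z],[180,0,yaw(d)],velocity=.06)
    F=np.array(robot.current_contact_force()); a=np.radians(a0+30-d); print(d,"tang",round(float(F@[-np.sin(a),np.cos(a),0]),1),F.round(1))
    if np.linalg.norm(F)>25: break
robot.pause(.3); print(robot.current_contact_force(),robot.current_time_s())
E
```

```text
shift [-0.00220784  0.00130095]
hit False (array([0.50168599, 0.08602548, 0.11754992]), array([-1.79964450e+02,  6.96738314e-02, -1.41106972e+02])) 30.1917
gap 0.2375852518651688 [-0.41407581  0.68212317  0.66512277]
3 tang 4.1 [ 1.9 -3.7 -0.3]
6 tang 3.9 [ 2.3 -3.1  1.4]
9 tang -1.0 [-0.5  0.9  0.1]
15 tang -1.3 [-0.2  1.4 -0.2]
22 tang -0.8 [ 0.   0.8 -0.3]
30 tang 0.6 [-0.4 -0.7 -0.5]
38 tang -0.5 [ 0.6  0.6 -0.4]
46 tang -0.6 [-0.1  0.6  0.8]
52 tang -0.2 [0.1 0.2 0.2]
55 tang 0.3 [-0.6 -0.1  0.5]
57 tang 5.1 [-1.1 -5.   3. ]
59 tang 10.8 [ -3.8 -10.1   6.3]
61 tang 0.8 [-0.7 -0.6  0.1]
[ 0.33564464 -0.72384673  0.28247025] 34.8
```

```bash
python3 - <<'E'
from h import *
q,o=tool(); fingers.gripper_to(.30); print(robot.current_contact_force())
robot.line_to([q[0],q[1],.24],velocity=.1)
robot.move_to([.50,.15,.33],[180,0,180]); robot.pause(.3)
t=snap("e0"); snap("e0s","side"); print(t,robot.current_time_s())
p=np.load("dial.npy"); ax=p[:2]
im=cv2.imread("pics/e0.png")
for k in range(6):
    a=p[2]+np.pi-k*np.pi/3
    u=proj("wrist",[*(ax+.085*np.array([np.cos(a),np.sin(a)])),.101],t); cv2.drawMarker(im,tuple(int(v) for v in u),(0,255,0),cv2.MARKER_CROSS,8)
s=cv2.imread("pics/e0s.png")[150:270,265:395]
o=np.zeros((480,800,3),np.uint8); o[:,:480]=im[:,80:560]; o[:295,480:]=cv2.resize(s,(320,295)); cv2.imwrite("pics/v9.png",o)
E
```

```text
[ 0.08049171 -0.30151519 -0.20182193]
(array([0.49922404, 0.15076957, 0.32868627]), array([-1.79951291e+02, -1.45826441e-01, -1.79919435e+02])) 37.325
```

View pics/v9.png

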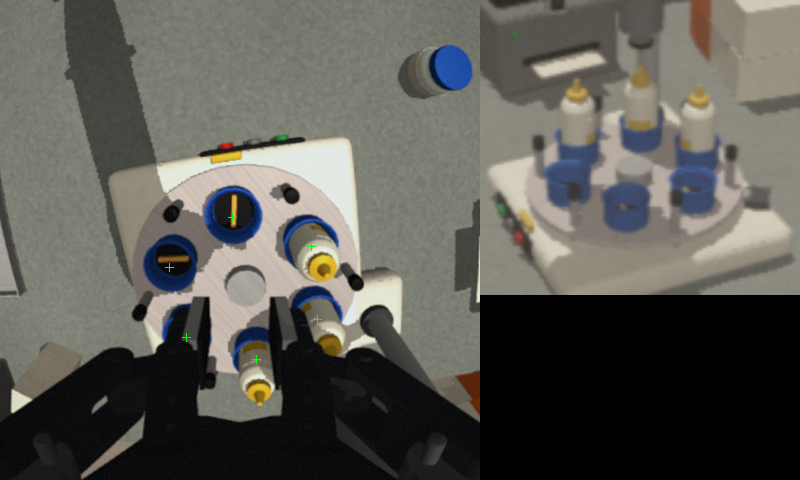

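```bash
python3 - <<'E'
import cv2,numpy as np
for f in ("side0","e0s"):
    hsv=cv2.cvtColor(cv2.imread(f"pics/{f}.png"),cv2.COLOR_BGR2HSV); m=cv2.inRange(hsv,(15,90,50),(35,255,255)); w=np.argwhere(m)[:,::-1]
    for a in ((304,184),(331,180)):
        v=w[(abs(w[:,0]-a[0])<9)&(abs(w[:,1]-a[1])<12)]; print(f,a,v.mean(0).round(2),v[:,1].min(),v[:,1].max(),len(v))
from h import *
p=np.load("dial.npy"); t=tool(); im=cv2.imread("pics/e0.png"); f=np.load("pics/e0.npz"); t=(f["p"],f["r"])
m=cv2.inRange(cv2.cvtColor(im,cv2.COLOR_BGR2HSV),(100,120,30),(125,255,255)); n,lab,st,cen=cv2.connectedComponentsWithStats(cv2.morphologyEx(m,cv2.MORPH_CLOSE,np.ones((5,5))))
g=np.load("pics/n0.npz"); 
for k in (0,-1):
    a=p[2]+np.pi-k*np.pi/3; P=[*(p[:2]+.085*np.array([np.cos(a),np.sin(a)])),.09]; u=proj("wrist",P,t); j=np.argmin([np.hypot(*(c-u)) for c in cen]); print(k,u,cen[j],"at start:",proj("wrist",P,(g["p"],g["r"])),[315,192] if k==0 else [250,242])
E
```

```text
side0 (304, 184) [303.65 186.91] 182 190 54
side0 (331, 180) [329.86 181.47] 176 185 49
e0s (304, 184) [304.   187.02] 182 191 58
e0s (331, 180) [329.78 181.48] 176 185 50
0 [312.93545999 214.46624088] [312.36093418 218.33191791] at start: [315.36916662 188.41680393] [315, 192]
-1 [250.86754263 263.83842104] [249.84238411 264.9781457 ] at start: [251.83726688 239.74254597] [250, 242]
```

```bash
python3 -c "
from station import robot,workorder
print(robot.current_time_s(),robot.current_contact_force()); workorder.close_job()"
```

```text
37.325 [-0.3028338   0.22213034  0.05722588]
the job is handed in; nothing more can be done
```

I loaded the yellow bottle into the front nest and turned the dial one click clockwise. The job was handed in at about 37 s on the robot's clock.

**Loading:** I measured the slot and bar angles from the wrist pictures and lined them up before lowering. The bottle seems to have dropped over the bar on first contact, at about 6 N. I then turned it about ±12° under roughly 5 N and felt no further drop.

**Dial:** I pushed the front post through 60° with a loose straddle of the fingers. The sideways force peaked at about 11 N just before the click, then fell to about 0, and I lifted clear.

**Last checks:**
- **Bottle home:** In the side view, its cap is within about 0.1–0.35 px of where a bottle already home stood in the same spot at the start. Riding on the bar would have shown as about 2 px.
- **Dial position:** The nests are back at the click positions to within 1–2 px of the starting picture.
- **Nothing touched:** The contact force at the end was about 0.4 N, within the sensor noise.
- **Not rechecked:** I did not look again at the red and blue bottles, the jar or the carton after the last move.

**Checks that disagreed or were unclear:**
- **Torque while turning:** It stayed under 0.09 N m and did not show the bar's resistance clearly, so I judged "home" from the pictures. If the bottle was already home, the turning may also have moved the bar on its clutch.
- **Rim height:** My first fit put it at 0.095 m, but the bottles already home point to 0.101 m. I used the second value.

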